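# Slide the sealed tub out to the capping station and snap its lid on

## Robot

A 7-joint arm with a two-finger parallel gripper is mounted at the origin on a cart in front of the work surface, level with it; the furniture and walls round the work are solid. World frame = base frame: x ahead of the robot, y to its left, z up, the work surface at z = 0. Lengths are in m, angles in rad, forces in N, time in s.
With the tool pointing down it reaches from about 0.425 to 0.8 m from the base axis. Payload 8.3 kg.
Tool frame: the origin (TCP) lies midway between the tips of the shut fingers; the grasp point (between the pads) lies 19 mm behind it (grasp_offset is the distance from the TCP to the grasp point, in m); z points along the fingers, y is the direction in which the jaws open and shut (so a half turn about z gives the same grasp; the last joint's range is limited). The gripper opens to 85 mm and grips with 20 to 120 N. Pads are 22 mm wide; open, the fingers measure 114 mm over their backs; the gripper's body (76 mm by 85 mm) begins 54 mm behind the grasp point. The pads swing forward as they close: fully open they stand 13 mm farther back than shut.
Start: joints at [1.127, 0.383, 0.016, 1.37, -0.006, 1.388, -0.046], TCP at [0.232, -0.58, 0.203] pointing down, gripper open.
Joint ranges: [-2.95, 2.95], [-0.25, 2.06], [-1.52, 1.56], [0.18, 2.33], [-1.44, 4.58], [0.02, 2.06], [-3.01, 3.01]. Speed limits (rad/s): [2.39, 2.39, 3.01, 3.01, 3.14, 3.14, 3.14].

## Interface

Orientations are given as a unit quaternion [w, x, y, z].
In Python, from station import state, camera, job_done, masks_of, grasp_offset gives the robot as it stands.
- The arm moves only by the shell command python3 -m inch 'ROWS' [FORCE]. ROWS is JSON, a list of rows, each a list of 7 numbers: the opening, from 0 (shut) to 1 (fully open), then the shift along the tool's x, y, z in cm, then the turn, a rotation vector about the tool's x, y, z in degrees. In form: [[gripper, tx, ty, tz, wx, wy, wz], ...]. A call has 1 to 8 rows; each row shifts and turns the commanded pose from where the row before left it, along the tool's axes as they then stand; what a row does not reach is not made up. A row lasts 1/8 s, in which the tool goes at most 62.5 mm and 10.7 degrees, less where a joint would pass 70% of its speed; a pose out of reach is approached as far as the arm can. A call is refused whole if a number of a shift passes 6.25 or a number of a turn 10.7, either way. A call with a gripper value outside its range is refused whole. The fingers move at their own pace and stop on an object; FORCE is the grip in N (left out, the last holds). Time passes only in rows, so rows that do not move let the fingers close. It gives the time, the measured TCP pose, the force and the opening at its end, in the units of the state.
- state(): the state, without advancing time (a new reading comes with each control period).
- camera(name): name is "scene" or "top" or "wrist"; returns a dict with "image" (400x640x3 uint8, red, green, blue), "z_map" (400x640 float32, m along the optical axis (not along the pixel's ray), 0 where there is no reading), "fx", "fy", "cx", "cy" (pixels), "R" (3x3) and "t" (3): a world point X has camera coordinates R X + t; the wrist camera has in their place "hand_eye" (4x4, takes a point from camera to tool coordinates, whose origin is the TCP and whose axes are the flange's). Camera axes: x right, y down, z forward; pixel columns grow to the right and rows downward; lengths in m; the calibration is good to about 2 mm. A picture is of the moment at which its call begins: read the wrist's pose just before it.
- job_done(): hands the job in, once; it reports no verdict.
Trained networks look in a picture, given as the dict that the camera call returned (one of the last four; its "shot" number tells which), for a name from the list of things; names that differ only in an ending like _2 or _b are one class to them, and where a whole thing is asked for, a point or a joint stands for the part that bears it (a point fixed in the world has none). Each returns a list of dicts, best first, with "score" (0 to 1); they miss things now and then, are a little off and sometimes report something else, mostly with a low value. They report only what shows in the picture. A call takes as long as a camera call.
- masks_of(picture, label): "mask" (400x640 bool, what is visible of it) and "box" ([left, top, width, height] in pixels, round what is visible of it).
The state is a dict: "t": time; "joints": joint angles; "qvel": joint speeds; "effort": joint torques, N m; "tcp_pos": TCP position; "ee_rot": TCP orientation; "force": force on the tool from outside, world axes, zero at the start; "wrist_torque": the same for the moment, N m; "finger_gap": finger opening in m.
Only numpy, scipy, OpenCV 4.12 (cv2) and the standard library are available. Lean on these libraries where they do the work, as an engineer would, in place of code of your own. Each camera call takes 0.05 s, during which the arm holds its last target.

## Task

The tub in the bench sealer has just had its foil sealed. Push its carriage by the upright black handle along the rail, out from under the sealing head, until it clicks into the capping station at the other end; then take the large four-tab lid by its grip bar, press it level onto the tub until it snaps fully home all round, and keep pressing: finish still holding the lid by its bar and bearing down on it firmly, without letting go. Leave the smaller lid, the timer, the beaker and the loose jar where they are.

Things in the scene. Friction and masses are not known exactly. Their poses are not given: they have to be found in the camera images.
- sealer: Bench cup sealer fixed to the table; base plate 370 mm along its y axis, reaching 70 mm to -x and 150 mm to +x. Origin: on the table below the middle of the rail, which runs level along its y axis. Sealing station 90 mm to +y, capping station 90 mm to -y of the origin. x points away from the robot at yaw 0.
- seal_head (a point): Centre of the underside of the round sealing head (radius 50 mm) above the sealing station, 137 mm over the table. Its white frame (265 mm high, lever to 336 mm, raised and leaning back) stands behind it; in the sealer's axes nothing of it lies further than 50 mm from this point to -x, 60 mm to +y or 52 mm to -y.
- carriage (a joint): Travel of the carriage along the sealer's -y axis, m: 0 = under the sealing head, 0.180 = capping station, where a sprung ball drops into a notch (it draws the carriage in over the last 3 mm; pushing it out again takes about 10 N); hard stop at 0.183. Between, 1 to 2 N of friction. Another notch is at 0.
- push_handle (a point): Middle of the carriage's upright round black handle: diameter 23 mm, 64 to 121 mm above the table (this point 92 mm), standing 112 mm to the sealer's -x of the tub's centre. A level bar 26 mm wide, 45 to 55 mm above the table, joins it to the carriage. It can be pushed from its +y side or gripped.
- tub_top (a point): Centre of the top of the foil-sealed white tub fixed in the carriage's nest, 117 mm above the table; it travels with the carriage; axes of the sealer. Rim diameter 92 mm and 4.5 mm thick, body below it 81 mm. The carriage is 110 x 100 mm.
- lid_grip (a point): Centre of the grip bar of the large grey lid that fits the tub. Bar 56 mm long along the lid's x axis, 15 mm wide along y, 26 mm high, on a disc of diameter 105 mm whose top is 13 mm below this point. On the table the lid stands on its four tabs with this point 35.5 mm up. Mass about 90 g. It may sit on the tub at any turn.
- lid_seat (a point): Centre of the seating underside of the large lid's disc, 16 mm below lid_grip; axes of the lid. Home = on tub_top. Four sprung snap tabs (108 mm across) reach 19.5 mm lower; their flare centres the lid within 3 mm and meets the rim with this point 13 mm above tub_top. The push rises to 15-20 N, then suddenly drops as the tabs pass.
- small_lid_grip (a point): Centre of the grip bar (36 x 12 x 20 mm) of the smaller grey lid, diameter 74 mm, without tabs, standing on the table with this point 25 mm up; it belongs to another tub and stays where it is.
- timer: White kitchen timer 66 x 62 x 20 mm lying loose in front of the sealer; origin under its centre.
- beaker: Empty clear beaker, diameter 68 mm, 89 mm high, loose at the right; origin under its centre.
- jar: Loose sample jar with a white lid, diameter 66 mm, 92 mm high, to the right of the sealer; origin under its centre.

How it is judged:
On the way, in this order (a step that is already met when the one before it is completed fails the run):
1. the carriage rests in the notch of the capping station (value of joint carriage between 0.1765 and 0.1832 m and velocity of joint carriage below 0.01 m/s), for 0.2 s.
2. the lid has snapped home on the tub at the capping station (value of joint carriage above 0.1765 m and z of lid_seat in the frame of tub_top below 0.002 m and horizontal distance between lid_seat and tub_top below 0.004 m and angle between the z axis of lid_seat and the z axis of tub_top, either way round below 0.05 rad), for 0.2 s.
At the end, for the whole second after the job is handed in: Carriage in the capping notch (0.1765 to 0.1832); lid underside less than 2 mm above the tub's top, centres within 4 mm, level within 0.05 rad; the fingers still hold the lid (grasp point within 30 mm of the bar's centre) and press it on the tub with more than 5 N (all of step 2 and value of joint carriage below 0.1832 m and contact force between the fingers and lid above 3 N and contact force between lid and sealer above 5 N and distance between the grasp point and lid_grip below 0.03 m); the arm keeps its last pose, push and grip.
It fails at once if the smaller lid is disturbed (distance of small_lid_grip from where it was at the start of the episode above 0.03 m).
It fails at once if the timer is disturbed (distance of timer from where it was at the start of the episode above 0.03 m).
It fails at once if the beaker is disturbed (distance of beaker from where it was at the start of the episode above 0.03 m).
It fails at once if the loose jar is disturbed (distance of jar from where it was at the start of the episode above 0.03 m).
It also fails if it takes over 64 s, if anything falls off the work surface, if the arm or the gripper's body presses on something with over 40 N, if the wrist force passes 120 N, or if a joint passes its speed limit or range.

## Working session

There is one attempt and no reset: what is moved stays moved. The work goes in short steps, Python scripts to look and compute and a shell command to move; the robot and the scene stay as the last step left them, time stands still between calls to the robot, and variables do not carry over. Pictures are saved under pics/ and viewed, and the job is handed in when it is done.

```bash
ls; mkdir -p pics; python3 - <<'E'
from station import state,camera,grasp_offset
import cv2
s=state();print(s, grasp_offset)
for n in("scene","top"):
    c=camera(n);cv2.imwrite(f"pics/{n}0.png",c["image"][:,:,::-1])
    print(n,c["R"],c["t"],c["fx"])
E
```

```text
pics
{'t': 0.0, 'joints': array([ 1.12711647,  0.3842503 ,  0.01634995,  1.3711733 , -0.00628556,
        1.38818448, -0.04647602]), 'qvel': array([-0.00064328,  0.00031062, -0.00059653, -0.00086439, -0.00237104,
        0.00044716,  0.00258334]), 'effort': array([ 2.91890474e-04, -6.27592492e+01,  8.44681207e-01, -3.71824694e+01,
        1.66789483e-02,  1.41807273e-02,  1.88754603e-05]), 'tcp_pos': array([ 0.2321091 , -0.57969623,  0.20156249]), 'ee_rot': array([-9.61148710e-04,  9.81919396e-01,  1.89296944e-01, -2.06348850e-04]), 'force': array([-0.03599155,  0.75705593,  0.59387782]), 'wrist_torque': array([ 0.0153688 ,  0.01526728, -0.03210872]), 'finger_gap': 0.08536660730111043} 0.0187
scene [[ 0.77013082 -0.63761329  0.01864993]
 [-0.35258096 -0.4498601  -0.82055625]
 [ 0.53158743  0.62536005 -0.57126143]] [-0.4684784   0.18602814  1.61063068] 477.19319116914625
top [[-0.00696734 -0.99975362 -0.02107494]
 [-0.98602156  0.01037715 -0.16629429]
 [ 0.16647202  0.01962172 -0.98585093]] [-0.14238315  0.49105975  1.0229151 ] 361.8346874532055
```

View pics/scene0.png

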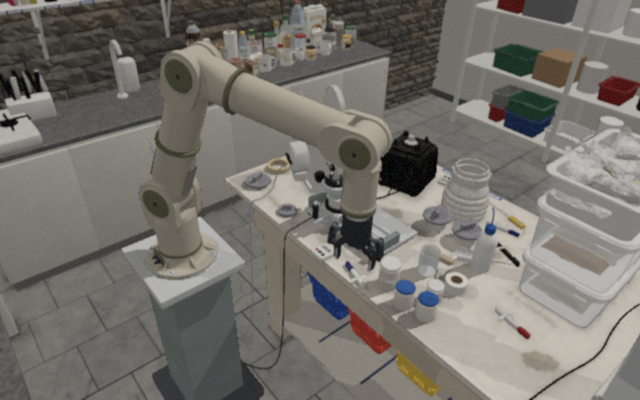

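View pics/top0.png

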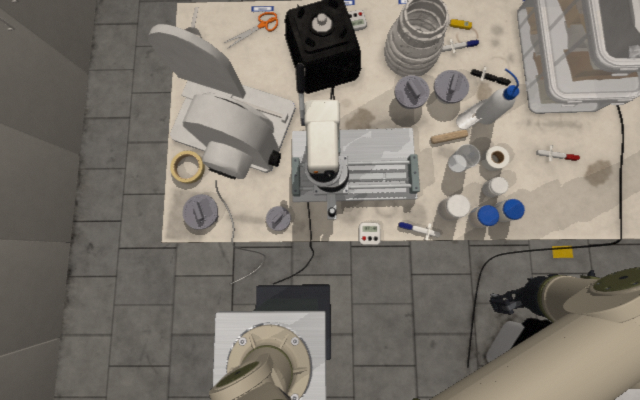

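```bash
cat > h.py <<'E'
import numpy as np
from station import *
def pts(c,m):
    v,u=np.nonzero(m&(c["z_map"]>0)); z=c["z_map"][v,u]
    P=np.stack([(u-c["cx"])/c["fx"]*z,(v-c["cy"])/c["fy"]*z,z],1)
    if "R" in c: return (P-c["t"])@c["R"],u,v
    return P,u,v
E
python3 - <<'E'
from h import *
import cv2
c=camera("top")
im=c["image"][:,:,::-1].copy()
for n in ["lid_grip","small_lid_grip","sealer","push_handle","tub_top","timer","beaker","jar"]:
    for d in masks_of(c,n)[:4]:
        P,u,v=pts(c,d["mask"])
        if len(P)==0: print(n,d["score"],d["box"]);continue
        print(n,round(d["score"],2),d["box"],"med",np.median(P,0).round(3),"min",P.min(0).round(3),"max",P.max(0).round(3))
cv2.imwrite("pics/crop.png",cv2.resize(im[60:260,160:480],None,fx=2.5,fy=2.5,interpolation=cv2.INTER_CUBIC))
E
```

```text
lid_grip 0.62 [179.7, 195.2, 38.8, 33.6] med [0.441 0.209 0.024] min [ 0.393  0.16  -0.001] max [0.496 0.273 0.054]
small_lid_grip 0.58 [264.0, 205.4, 30.1, 26.0] med [ 0.422 -0.022  0.016] min [ 0.386 -0.057  0.   ] max [0.459 0.015 0.038]
sealer 0.6 [289.9, 63.4, 129.9, 155.8] med [ 0.571 -0.214  0.043] min [ 0.414 -0.447 -0.005] max [ 0.825 -0.057  0.339]
push_handle 0.97 [312.0, 156.1, 35.5, 65.0] med [ 0.496 -0.188  0.073] min [ 0.414 -0.229  0.002] max [ 0.596 -0.131  0.159]
tub_top 0.97 [312.4, 156.7, 36.7, 62.6] med [ 0.496 -0.188  0.075] min [ 0.416 -0.229  0.049] max [ 0.596 -0.131  0.134]
timer 0.65 [359.6, 220.5, 19.5, 21.6] med [ 0.375 -0.29   0.018] min [ 0.343 -0.325  0.001] max [ 0.408 -0.26   0.025]
beaker 0.81 [447.5, 141.5, 33.1, 29.7] med [ 0.592 -0.577  0.05 ] min [ 0.554 -0.599 -0.002] max [ 0.62  -0.532  0.093]
jar 0.91 [436.0, 191.9, 35.1, 31.8] med [ 0.44  -0.516  0.091] min [ 0.411 -0.559 -0.   ] max [ 0.479 -0.495  0.099]
```

View pics/crop.png

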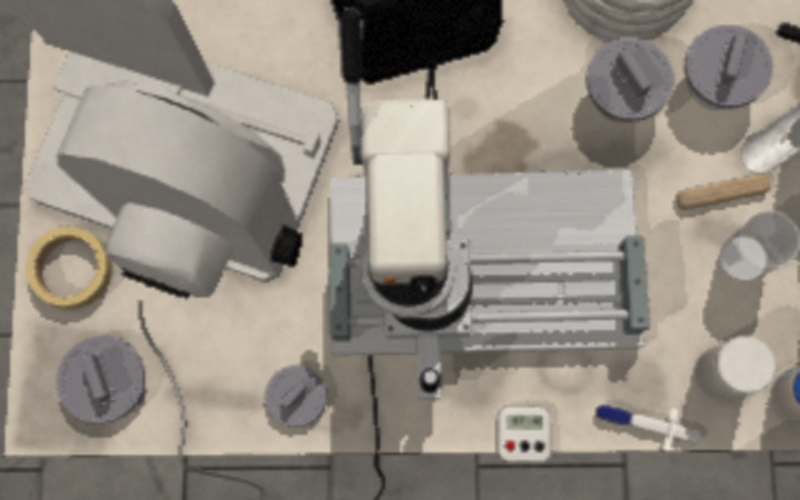

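```bash
python3 - <<'E'
from h import *
import cv2
c=camera("top")
m=masks_of(c,"sealer")[0]["mask"]
P,u,v=pts(c,m)
print(np.histogram(P[:,2],bins=np.arange(-.01,.35,.01)))
Q=P[(P[:,2]>0.003)&(P[:,2]<0.06)]
r=cv2.minAreaRect((Q[:,:2]*1000).astype(np.float32));print(r)
h=np.ones_like(m)
P,u,v=pts(c,h)
H=P[(abs(P[:,0]-.43)<.04)&(abs(P[:,1]+.2)<.04)&(P[:,2]>.1)]
print("handle",len(H),H.mean(0),H.min(0),H.max(0))
# end blocks
for y0 in(-.43,-.07):
  B=P[(P[:,0]>.46)&(P[:,0]<.62)&(abs(P[:,1]-y0)<.03)&(P[:,2]>.03)]
  print("blk",y0,len(B),B.mean(0),np.median(B,0), np.median(B[:,2]))
  B=B[B[:,2]>np.percentile(B[:,2],60)-.004]
  print(cv2.minAreaRect((B[:,:2]*1000).astype(np.float32)))
# rails: fit points z
for n in["lid_grip","small_lid_grip"]:
  m=masks_of(c,n)[0]["mask"]; P,u,v=pts(c,m)
  top=P[P[:,2]>(.042 if n=="lid_grip" else .03)]
  print(n,len(top),top.mean(0),cv2.minAreaRect((top[:,:2]*1000).astype(np.float32)))
  w,V=np.linalg.eigh(np.cov(top[:,:2].T));print(V[:,1],w)
  D=P[(P[:,2]>.015)&(P[:,2]<(.03 if n=="lid_grip" else .02))]
  print("disc",cv2.minEnclosingCircle((D[:,:2]*1000).astype(np.float32)))
E
```

```text
(array([   4,   32,   24, 4422,  692,   54,  751,  701,  235,   63,    6,
          2,  160,   52,    9,   23,  119,  189,  107,    2,    2,    2,
          2,   19,   23,   74,  192, 2097,   17,   35,   39,   40,   72,
         81,   47]), array([-0.01,  0.  ,  0.01,  0.02,  0.03,  0.04,  0.05,  0.06,  0.07,
        0.08,  0.09,  0.1 ,  0.11,  0.12,  0.13,  0.14,  0.15,  0.16,
        0.17,  0.18,  0.19,  0.2 ,  0.21,  0.22,  0.23,  0.24,  0.25,
        0.26,  0.27,  0.28,  0.29,  0.3 ,  0.31,  0.32,  0.33,  0.34]))
((612.080322265625, -248.28030395507812), (376.44464111328125, 403.5412292480469), 87.43997955322266)
handle 58 [ 0.42769736 -0.1796292   0.12243504] [ 0.41822707 -0.18923894  0.10629691] [ 0.43932932 -0.17021606  0.13364173]
blk -0.43 434 [ 0.54143054 -0.41580032  0.06139113] [ 0.54158453 -0.41460121  0.06730349] 0.06730348606791291
((544.3325805664062, -419.6488342285156), (109.91177368164062, 22.538637161254883), 0.881442666053772)
blk -0.07 373 [ 0.53873534 -0.08005033  0.06313113] [ 0.53882688 -0.07928686  0.06765665] 0.06765664547913462
((539.0985717773438, -75.25051879882812), (109.51280212402344, 20.840524673461914), 0.7287787795066833)
lid_grip 102 [0.44279638 0.21127808 0.04818267] ((443.59259033203125, 211.75282287597656), (56.94527816772461, 15.16740608215332), 19.549121856689453)
[-0.93427184 -0.35656153] [1.94024288e-05 2.65419187e-04]
disc ((444.0227966308594, 212.06114196777344), 53.9761962890625)
small_lid_grip 48 [ 0.42136756 -0.02045891  0.03485743] ((421.58868408203125, -20.37688636779785), (11.537345886230469, 35.039485931396484), 50.41645050048828)
[-0.74172557  0.6707035 ] [1.15481092e-05 1.11134187e-04]
disc ((421.7362976074219, -20.183862686157227), 36.70793151855469)
```

```bash
python3 -m inch '[[1,0,0,0,0,0,10.5],[1,0,0,0,0,0,10.5],[1,0,0,0,0,0,0]]' 60; python3 - <<'E'
from h import *
from scipy.spatial.transform import Rotation as R
s=state();print(s["tcp_pos"],R.from_quat(s["ee_rot"],scalar_first=True).as_matrix().round(3),s["joints"])
E
```

```text
t: 1.12
tcp_pos: [0.2324, -0.5802, 0.2026]
ee_rot: [0.0, 1.0, 0.008, -0.0]
force: [0.1, -1.0, -0.5]
finger_gap: 0.0851
[ 0.23238474 -0.58017984  0.20261751] [[ 1.     0.016 -0.   ]
 [ 0.016 -1.    -0.   ]
 [-0.     0.    -1.   ]] [ 1.08513483  0.38288345  0.07404122  1.37233712 -0.02798751  1.38739725
 -0.39634069]
```

```bash
python3 -m inch '[[1,2.5,-4.95,0,0,0,0],[1,2.5,-4.95,0,0,0,0],[1,2.5,-4.95,0,0,0,0],[1,2.5,-4.95,0,0,0,0],[1,2.5,-4.95,0,0,0,0],[1,2.5,-4.95,0,0,0,0],[1,2.5,-4.95,0,0,0,0],[1,2.5,-4.95,0,0,0,0]]'; python3 - <<'E'
from h import *
import cv2
s=state();print(s["tcp_pos"],s["joints"])
c=camera("wrist");cv2.imwrite("pics/w1.png",c["image"][:,:,::-1]); print(c["hand_eye"])
E
```

```text
t: 2.12
tcp_pos: [0.4272, -0.1798, 0.203]
ee_rot: [0.0, 1.0, 0.01, 0.0]
force: [0.9, -0.4, 0.1]
finger_gap: 0.0858
[ 0.4272357  -0.17977999  0.20299875] [ 0.58643916  0.04542772 -0.2649086   1.78058248  0.01274665  1.31617775
 -1.23279966]
[[ 4.21251964e-04 -9.60465585e-01 -2.78398425e-01  7.03757049e-02]
 [ 9.99999695e-01  2.21445071e-04  7.49147433e-04 -2.16864249e-04]
 [-6.57880368e-04 -2.78398656e-01  9.60465385e-01 -1.72209916e-01]
 [ 0.00000000e+00  0.00000000e+00  0.00000000e+00  1.00000000e+00]]
```

View pics/w1.png

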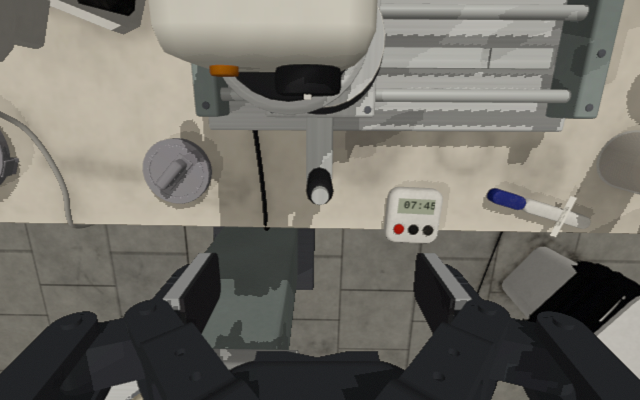

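```bash
python3 -m inch '[[1,0,0,0,0,0,-10.6],[1,0,0,0,0,0,-10.6],[1,0,0,0,0,0,-10.6],[1,0,0,0,0,0,-10.6],[1,0,0,0,0,0,-10.6],[1,0,0,0,0,0,-10.6],[1,0,0,0,0,0,-10.6],[1,0,0,0,0,0,-10.6]]'; python3 -m inch '[[1,0,0,0,0,0,-10.6],[1,0,0,0,0,0,-10.6],[1,0,0,0,0,0,-10.6],[1,0,0,0,0,0,-10.6],[1,0,0,0,0,0,-10.6],[1,0,0,0,0,0,-10.6],[1,0,0,0,0,0,-10.6],[1,0,0,0,0,0,-10.4]]';python3 -m inch '[[1,0,0,0,0,0,-10],[1,0,0,0,0,0,0]]'; python3 - <<'E'
from h import *
import cv2
s=state();print(s["tcp_pos"],s["joints"],s["ee_rot"])
c=camera("wrist");cv2.imwrite("pics/w2.png",c["image"][:,:,::-1])
c=camera("top");
P,u,v=pts(c,np.ones((400,640),bool))
for z in(.1,.115):
  H=P[(abs(P[:,0]-.43)<.04)&(abs(P[:,1]+.2)<.045)&(P[:,2]>z)&(P[:,2]<.14)]
  print("handle",len(H),H.mean(0) if len(H) else 0)
E
```

```text
t: 3.18
tcp_pos: [0.4266, -0.1816, 0.2028]
ee_rot: [0.0, 0.73, 0.684, -0.0]
force: [-0.7, -0.5, 0.3]
finger_gap: 0.0853
t: 4.18
tcp_pos: [0.4266, -0.1816, 0.2028]
ee_rot: [0.0, 0.08, 0.997, -0.0]
force: [0.5, -0.9, -0.4]
finger_gap: 0.0856
t: 4.42
tcp_pos: [0.4266, -0.1816, 0.2027]
ee_rot: [0.0, -0.003, 1.0, -0.0]
force: [0.4, 0.6, -0.8]
finger_gap: 0.0851
[ 0.42658745 -0.18159338  0.20274642] [ 0.66530174  0.05038138 -0.34225985  1.7771534   0.01760174  1.31672742
  1.89598028] [ 1.13820318e-04 -3.08025319e-03  9.99995244e-01 -1.09356201e-04]
handle 0 0
handle 0 0
```

View pics/w2.png

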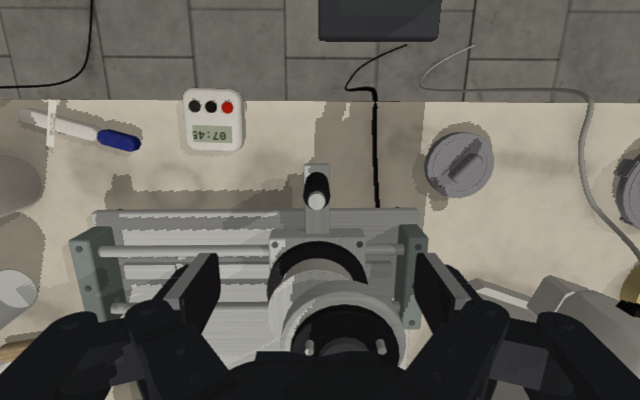

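```bash
cat >> h.py <<'E'
from scipy.spatial.transform import Rotation as Rot
def wrist():
    s=state();c=camera("wrist");T=c["hand_eye"]
    P,u,v=pts(c,np.ones((400,640),bool))
    P=P@T[:3,:3].T+T[:3,3]
    M=Rot.from_quat(s["ee_rot"],scalar_first=True).as_matrix()
    return s,c,P@M.T+s["tcp_pos"],u,v
E
python3 - <<'E'
from h import *
s,c,P,u,v=wrist()
k=(abs(u-316)<25)&(v>160)&(v<225)
H=P[k&(P[:,2]>.11)];print(len(H),H.mean(0),H.min(0),H.max(0))
k=(v>220)&(v<300)&(u>260)&(u<370)&(P[:,2]>.10)&(P[:,2]<.13)
H=P[k];print(len(H),H.mean(0),H.min(0),H.max(0))
E
```

```text
608 [ 0.42551709 -0.18205963  0.12384611] [ 0.41696844 -0.19355371  0.11020701] [ 0.43842484 -0.17131485  0.13274352]
1245 [ 0.50694872 -0.19216757  0.11778268] [ 0.4941642  -0.22327542  0.10001863] [ 0.52420745 -0.14988521  0.12033761]
```

```bash
python3 -m inch '[[1,0,0,4,0,0,0],[1,0,0,4,0,0,0],[1,0,0,4.4,0,0,0],[1,0,0,0,0,0,0],[0,0,0,0,0,0,0],[0,0,0,0,0,0,0],[0,0,0,0,0,0,0],[0,0,0,0,0,0,0]]' 40; python3 -m inch '[[0,0,0,0,0,0,0],[0,0,0,0,0,0,0]]'
```

```text
t: 5.58
tcp_pos: [0.4273, -0.1818, 0.0798]
ee_rot: [0.001, -0.002, 1.0, -0.001]
force: [-1.4, -0.7, 6.5]
finger_gap: 0.0211
t: 5.82
tcp_pos: [0.4273, -0.1819, 0.0798]
ee_rot: [0.001, -0.002, 1.0, -0.001]
force: [-2.2, 0.4, 6.7]
finger_gap: 0.0208
```

```bash
python3 -m inch '[[0,-0.02,-1.2,0,0,0,0],[0,-0.03,-2,0,0,0,0],[0,-0.03,-2.4,0,0,0,0],[0,-0.04,-2.4,0,0,0,0],[0,-0.04,-2.4,0,0,0,0],[0,-0.04,-2.4,0,0,0,0],[0,-0.03,-1.4,0,0,0,0],[0,0,0,0,0,0,0]]'
```

```text
t: 6.82
tcp_pos: [0.4292, -0.326, 0.0799]
ee_rot: [0.0, -0.001, 1.0, -0.001]
force: [-3.7, -2.2, 6.0]
finger_gap: 0.0209
```

```bash
python3 -m inch '[[0,0,-0.4,0,0,0,0],[0,0,-0.3,0,0,0,0],[0,0,-0.3,0,0,0,0],[0,0,0,0,0,0,0]]';python3 -m inch '[[0,0,-0.2,0,0,0,0],[0,0,0,0,0,0,0]]'
```

```text
t: 7.32
tcp_pos: [0.4293, -0.3345, 0.0799]
ee_rot: [0.0, -0.001, 1.0, -0.001]
force: [-4.0, 0.3, 7.0]
finger_gap: 0.0212
t: 7.58
tcp_pos: [0.4293, -0.3362, 0.0798]
ee_rot: [0.0, -0.002, 1.0, -0.001]
force: [-2.8, 0.8, 7.0]
finger_gap: 0.021
```

```bash
for i in 1; do python3 -m inch '[[0,0,-0.2,0,0,0,0],[0,0,0,0,0,0,0]]';done; python3 -m inch '[[0,0,-0.2,0,0,0,0],[0,0,0,0,0,0,0]]'; python3 -m inch '[[0,0,-0.2,0,0,0,0],[0,0,0,0,0,0,0]]'
```

```text
t: 7.82
tcp_pos: [0.4294, -0.3387, 0.0799]
ee_rot: [0.0, -0.001, 1.0, -0.001]
force: [-2.5, -2.7, 6.0]
finger_gap: 0.0208
t: 8.07
tcp_pos: [0.4294, -0.3406, 0.0799]
ee_rot: [0.0, -0.001, 1.0, -0.001]
force: [-2.7, -1.9, 6.0]
finger_gap: 0.021
t: 8.32
tcp_pos: [0.4294, -0.3421, 0.0798]
ee_rot: [0.0, -0.002, 1.0, -0.001]
force: [-3.4, 0.6, 7.8]
finger_gap: 0.0209
```

```bash
python3 -m inch '[[0,0,-0.2,0,0,0,0],[0,0,0,0,0,0,0]]'; python3 -m inch '[[0,0,-0.2,0,0,0,0],[0,0,0,0,0,0,0]]'; python3 -m inch '[[0,0,-0.1,0,0,0,0],[0,0,0,0,0,0,0]]'
```

```text
t: 8.57
tcp_pos: [0.4294, -0.3428, 0.0798]
ee_rot: [-0.0, -0.002, 1.0, 0.0]
force: [-5.4, 5.4, 10.8]
finger_gap: 0.0208
t: 8.82
tcp_pos: [0.4295, -0.3449, 0.0798]
ee_rot: [-0.0, -0.002, 1.0, 0.0]
force: [-3.8, 4.7, 9.3]
finger_gap: 0.0206
t: 9.07
tcp_pos: [0.4294, -0.3449, 0.0798]
ee_rot: [-0.0, -0.002, 1.0, 0.001]
force: [-5.9, 8.3, 12.5]
finger_gap: 0.0214
```

```bash
python3 -m inch '[[0,0,-0.15,0,0,0,0],[0,0,0,0,0,0,0]]'; python3 -m inch '[[0,0,-0.15,0,0,0,0],[0,0,0,0,0,0,0]]'
```

```text
t: 9.32
tcp_pos: [0.4294, -0.3449, 0.0797]
ee_rot: [-0.001, -0.003, 1.0, 0.002]
force: [-7.5, 13.2, 14.9]
finger_gap: 0.0208
t: 9.57
tcp_pos: [0.4294, -0.345, 0.0797]
ee_rot: [-0.001, -0.003, 1.0, 0.003]
force: [-8.9, 16.7, 18.8]
finger_gap: 0.0209
```

```bash
python3 -m inch '[[0,0,0.4,0,0,0,0],[0,0,0.4,0,0,0,0],[0,0,0,0,0,0,0]]'; python3 -m inch '[[1,0,0,0,0,0,0],[1,0,0,0,0,0,0],[1,0,0,0,0,0,0],[1,0,0,0,0,0,0]]'; python3 -m inch '[[1,0,0,-3,0,0,0],[1,0,0,-5,0,0,0],[1,0,0,-5,0,0,0],[1,0,0,0,0,0,0]]';python3 - <<'E'
from h import *
import cv2
s,c,P,u,v=wrist()
print(s["tcp_pos"],s["joints"])
cv2.imwrite("pics/w3.png",c["image"][:,:,::-1])
H=P[(abs(P[:,0]-.428)<.03)&(abs(P[:,1]+.34)<.03)&(P[:,2]>.11)];print(len(H),H.mean(0),H.min(0),H.max(0))
E
```

```text
t: 9.95
tcp_pos: [0.4294, -0.3419, 0.0799]
ee_rot: [0.0, -0.002, 1.0, -0.001]
force: [-3.0, 0.3, 7.2]
finger_gap: 0.021
t: 10.45
tcp_pos: [0.4296, -0.3413, 0.0785]
ee_rot: [-0.0, -0.002, 1.0, 0.0]
force: [0.1, 0.6, -0.7]
finger_gap: 0.0854
t: 10.95
tcp_pos: [0.4317, -0.3427, 0.2133]
ee_rot: [0.003, -0.002, 1.0, -0.003]
force: [-0.4, 0.2, -0.2]
finger_gap: 0.0855
[ 0.43171751 -0.34272255  0.2133415 ] [ 0.81652026  0.22385744 -0.24271125  1.55869119  0.05523714  1.35734953
  2.14306308]
14177 [ 0.41677742 -0.33947958  0.31927819] [ 0.4094567  -0.36999969  0.1105129 ] [ 0.44137953 -0.3100013   0.33964032]
```

View pics/w3.png

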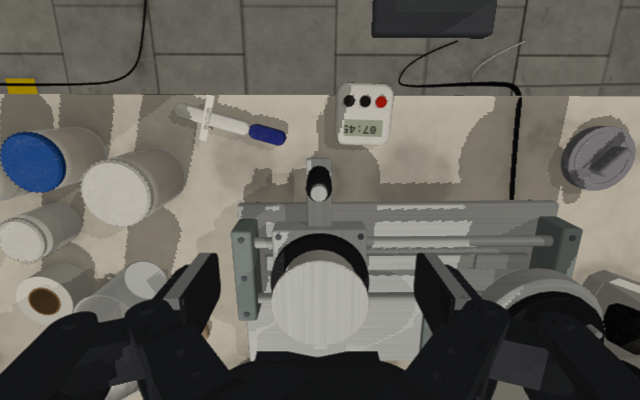

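```bash
cat >> h.py <<'E'
import cv2
def tub(P):
    H=P[(abs(P[:,0]-.542)<.08)&(abs(P[:,1]+.34)<.08)&(P[:,2]>.110)&(P[:,2]<.124)]
    if len(H)<20: return len(H)
    return len(H),H.mean(0),cv2.minEnclosingCircle((H[:,:2]*1000).astype(np.float32)),cv2.minAreaRect((H[:,:2]*1000).astype(np.float32))
E
python3 - <<'E'
from h import *
s,c,P,u,v=wrist()
print(tub(P))
H=P[(abs(P[:,0]-.428)<.03)&(abs(P[:,1]+.34)<.03)&(P[:,2]>.11)&(P[:,2]<.135)];print(len(H),H.mean(0),H.min(0),H.max(0))
c=camera("top");P,u,v=pts(c,np.ones((400,640),bool));print(tub(P))
cv2.imwrite("pics/t3.png",c["image"][:,:,::-1])
E
```

```text
(6740, array([ 0.54033097, -0.34025198,  0.11835116]), ((544.9373779296875, -339.63507080078125), 48.60392761230469), ((542.1658325195312, -340.2397766113281), (91.10350036621094, 91.24302673339844), 49.773075103759766))
575 [ 0.42789492 -0.34184265  0.12380828] [ 0.41934519 -0.35287534  0.11000961] [ 0.44163262 -0.33102667  0.13257358]
(839, array([ 0.54372291, -0.33607657,  0.11810345]), ((544.4945068359375, -336.239501953125), 47.153541564941406), ((544.4443359375, -335.20281982421875), (85.5310287475586, 90.06864929199219), 64.22501373291016))
```

View pics/t3.png

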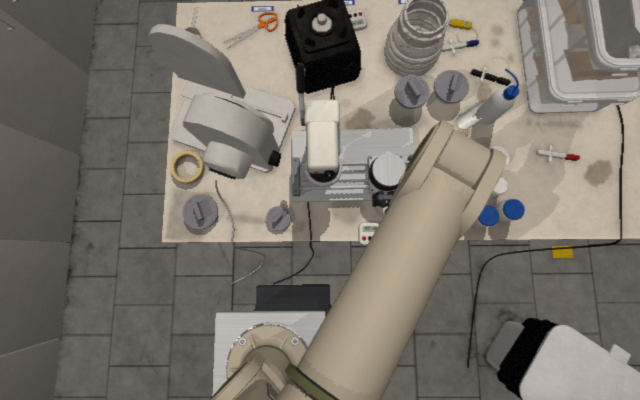

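```bash
python3 -m inch '[[1,0,4,0,0,0,0],[1,0,5.5,0,0,0,0],[1,0,5.5,0,0,0,0],[1,0,5.5,0,0,0,0],[1,0,5.5,0,0,0,0],[1,-0.3,5.5,0,0,0,0],[1,-0.3,5.5,0,0,0,0],[1,-0.3,5.5,0,0,0,0]]'; python3 -m inch '[[1,-0.3,5,0,0,0,-5],[1,0,4,0,0,0,-7.5],[1,0,3,0,0,0,-7.5],[1,0,0,0,0,0,0],[1,0,0,0,0,0,0]]'; python3 - <<'E'
from h import *
s,c,P,u,v=wrist()
M=Rot.from_quat(s["ee_rot"],scalar_first=True).as_matrix();print(s["tcp_pos"],s["joints"],M.round(3))
cv2.imwrite("pics/w4.png",c["image"][:,:,::-1])
near=(abs(P[:,0]-.443)<.07)&(abs(P[:,1]-.2115)<.07)
D=P[near&(P[:,2]>.012)&(P[:,2]<.03)];print(len(D),cv2.minEnclosingCircle((D[:,:2]*1000).astype(np.float32)),D[:,2].mean())
B=P[near&(P[:,2]>.044)&(P[:,2]<.06)];print(len(B),B.mean(0),cv2.minAreaRect((B[:,:2]*1000).astype(np.float32)))
E
```

```text
t: 12.1
tcp_pos: [0.4359, 0.0851, 0.2073]
ee_rot: [-0.001, -0.002, 1.0, -0.0]
force: [1.4, -0.2, 0.7]
finger_gap: 0.0855
t: 12.72
tcp_pos: [0.4292, 0.2018, 0.2076]
ee_rot: [-0.001, -0.175, 0.985, -0.0]
force: [1.0, 0.1, -0.5]
finger_gap: 0.0855
[0.42916086 0.20180015 0.20755923] [ 0.23207097  0.11279753 -0.78892663  1.7278709   0.08176971  1.33683609
  1.34908522] [[-0.939 -0.344 -0.002]
 [-0.344  0.939 -0.001]
 [ 0.002  0.    -1.   ]]
6047 ((448.5146789550781, 199.5982666015625), 64.29835510253906) 0.02337816148848162
788 [0.44611461 0.20452469 0.04904334] ((457.09033203125, 177.17401123046875), (55.21623992919922, 88.46290588378906), 24.080524444580078)
```

View pics/w4.png

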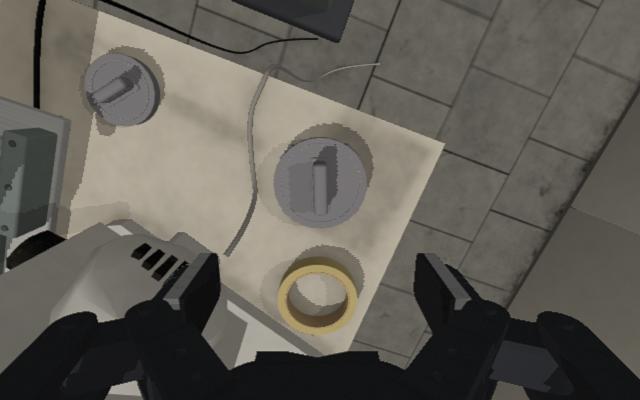

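```bash
python3 - <<'E'
from h import *
s,c,P,u,v=wrist()
near=((u-320)**2+(v-182)**2<55**2)
D=P[near&(P[:,2]>.015)&(P[:,2]<.03)];print(len(D),cv2.minEnclosingCircle((D[:,:2]*1000).astype(np.float32)),D[:,2].mean())
B=P[near&(P[:,2]>.045)&(P[:,2]<.06)];print(len(B),B.mean(0),cv2.minAreaRect((B[:,:2]*1000).astype(np.float32)))
w,V=np.linalg.eigh(np.cov(B[:,:2].T));print(np.degrees(np.arctan2(*(V[:,1][::-1]))))
M=Rot.from_quat(s["ee_rot"],scalar_first=True).as_matrix()
for t in(B.mean(0),): print("tool shift cm",(M.T@(np.r_[t[:2],.035]-s["tcp_pos"])*100).round(2))
E
```

```text
5952 ((442.8804931640625, 210.4024658203125), 53.53262710571289) 0.02341448809120252
725 [0.44132121 0.20985098 0.04870698] ((442.3173828125, 209.98175048828125), (55.07941436767578, 14.673393249511719), 20.568479537963867)
-158.74757143891202
tool shift cm [-1.43  0.38 17.28]
```

```bash
python3 -m inch '[[1,-1.5,0.3,3,0,0,-0.6],[1,0,0,4,0,0,0],[1,0,0,4,0,0,0],[1,0,0,3,0,0,0],[1,0,0,1.8,0,0,0],[1,0,0,0,0,0,0]]'; python3 - <<'E'
from h import *
s,c,P,u,v=wrist()
M=Rot.from_quat(s["ee_rot"],scalar_first=True).as_matrix();print(s["tcp_pos"],M.round(3))
cv2.imwrite("pics/w5.png",c["image"][:,:,::-1])
B=P[(abs(P[:,0]-.443)<.045)&(abs(P[:,1]-.2115)<.04)&(P[:,2]>.044)&(P[:,2]<.056)];print(len(B),B.mean(0),cv2.minAreaRect((B[:,:2]*1000).astype(np.float32)))
E
```

```text
t: 13.58
tcp_pos: [0.4421, 0.2099, 0.0498]
ee_rot: [-0.001, -0.18, 0.984, -0.0]
force: [-0.4, 0.3, -0.7]
finger_gap: 0.0853
[0.44205653 0.20994225 0.04982865] [[-0.935 -0.354 -0.002]
 [-0.354  0.935 -0.001]
 [ 0.002  0.    -1.   ]]
2314 [0.44064069 0.20967425 0.04877738] ((442.4343566894531, 210.18446350097656), (55.59315872192383, 14.456656455993652), 21.355470657348633)
```

View pics/w5.png

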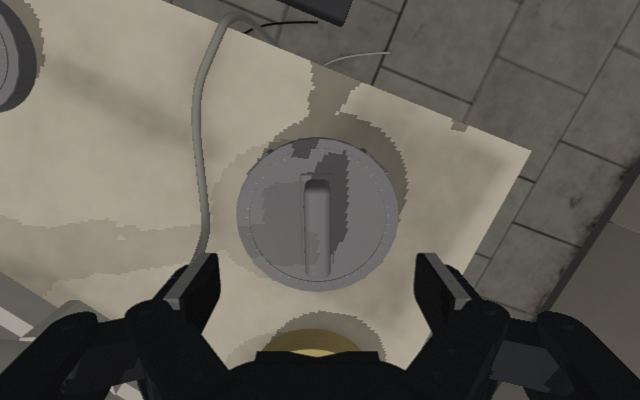

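```bash
python3 -m inch '[[1,0,0,1.5,0,0,0],[1,0,0,0.8,0,0,0],[1,0,0,0,0,0,0],[0,0,0,0,0,0,0],[0,0,0,0,0,0,0],[0,0,0,0,0,0,0],[0,0,0,0,0,0,0],[0,0,0,0,0,0,0]]' 90; python3 -m inch '[[0,0,0,0,0,0,0],[0,0,0,0,0,0,0],[0,0,0,0,0,0,0]]'
```

```text
t: 14.62
tcp_pos: [0.4425, 0.2108, 0.0277]
ee_rot: [0.0, -0.181, 0.984, 0.0]
force: [0.1, -0.3, -0.7]
finger_gap: 0.0004
t: 15.0
tcp_pos: [0.4425, 0.2108, 0.0277]
ee_rot: [0.0, -0.181, 0.984, 0.0]
force: [0.9, 0.5, -0.0]
finger_gap: 0.0
```

```bash
python3 - <<'E'
from h import *
s,c,P,u,v=wrist()
print(s["tcp_pos"],s["finger_gap"])
cv2.imwrite("pics/w6.png",c["image"][:,:,::-1])
c=camera("scene")
cv2.imwrite("pics/s6.png",cv2.resize(c["image"][120:270,200:440,::-1],None,fx=3,fy=3))
E
```

```text
[0.44252314 0.21079896 0.02765478] 1.7429299190087976e-05
```

View pics/w6.png

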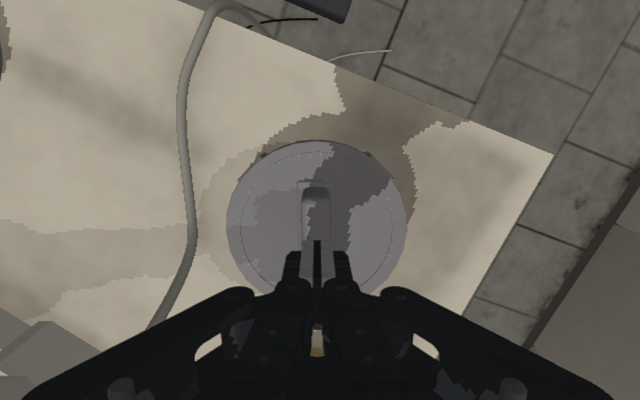

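View pics/s6.png

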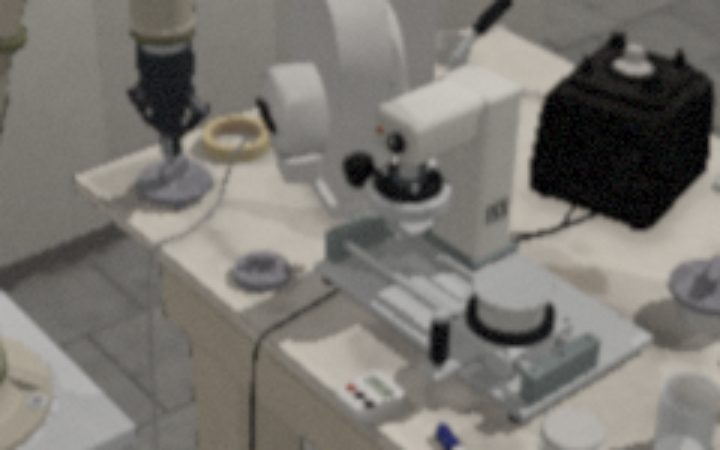

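```bash
python3 - <<'E'
from h import *
s,c,P,u,v=wrist()
M=Rot.from_quat(s["ee_rot"],scalar_first=True).as_matrix()
for pv in (200,225,235,242,246,250,255,260,270,280,290,300):
  row=[]
  for pu in(290,306,316,326,345):
    k=(u==pu)&(v==pv)
    if k.any():
      p=P[k][0]; row.append(str(((p-s["tcp_pos"])@M*1000).round(0).astype(int)))
    else: row.append("--")
  print(pv,row)
E
```

```text
200 ['[ 19 -15   4]', '[ 27  -5 -21]', '[ 27   0 -21]', '[ 26   5 -20]', '[19 16  5]']
225 ['[  4 -15   5]', '[ 14  -5 -22]', '[ 14   0 -21]', '[ 14   5 -21]', '[ 4 16  4]']
235 ['[ -2 -15   5]', '[  8  -5 -21]', '[  9   0 -22]', '[  9   5 -21]', '[-2 17  4]']
242 ['[ -6 -15   4]', '[ 11  -5 -36]', '[ 12   0 -37]', '[ 11   4 -35]', '[-6 17  4]']
246 ['[ -9 -15   5]', '[ 11  -4 -39]', '[ 12   0 -41]', '[ 11   4 -40]', '[-9 17  4]']
250 ['[-12 -15   5]', '[ 12  -4 -45]', '[ 11   0 -43]', '[ 11   4 -44]', '[-11  17   4]']
255 ['[  7 -11 -41]', '[ 11  -4 -49]', '[ 11   0 -49]', '[ 11   4 -49]', '[  7  13 -40]']
260 ['[  7 -11 -46]', '[ 11  -4 -53]', '[ 11   0 -53]', '[ 12   4 -54]', '[  7  12 -45]']
270 ['[  7 -10 -54]', '[ 11  -4 -62]', '[ 11   0 -62]', '[ 12   4 -63]', '[  8  12 -55]']
280 ['[ 14  -9 -73]', '[ 12  -3 -71]', '[ 10   0 -67]', '[ 13   4 -71]', '[ 14  10 -73]']
290 ['[ 12  -8 -77]', '[ 13  -3 -77]', '[  6   0 -67]', '[ 12   3 -76]', '[ 12  10 -77]']
300 ['[ 13  -8 -83]', '[ 12  -3 -83]', '[  2   0 -67]', '[ 12   3 -82]', '[ 13   9 -83]']
```

```bash
python3 -c "
import cv2
a=cv2.imread('pics/w6.png')[170:370,200:440]
cv2.imwrite('pics/w6c.png',cv2.resize(a,None,fx=3,fy=3,interpolation=cv2.INTER_CUBIC))"
```

```text
(no output)
```

View pics/w6c.png

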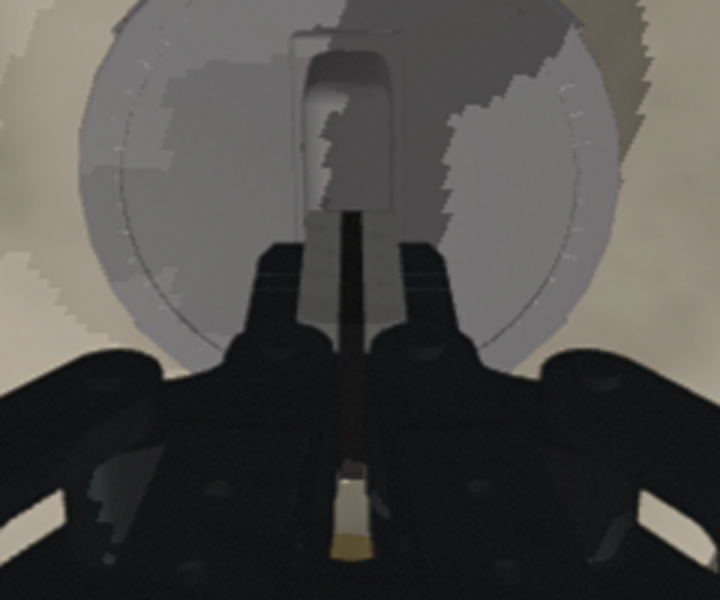

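```bash
python3 - <<'E'
from h import *
c=camera("scene");P,u,v=pts(c,np.ones((400,640),bool))
near=(abs(P[:,0]-.4425)<.035)&(abs(P[:,1]-.2108)<.035)
for z in np.arange(.0,.16,.008):
  k=near&(P[:,2]>=z)&(P[:,2]<z+.008)
  Q=P[k]
  if len(Q): print(z.round(3),len(Q),Q.min(0).round(3),Q.max(0).round(3),c["image"][v[k],u[k]].mean(0).round(0))
E
```

```text
0.0 1 [0.412 0.181 0.004] [0.412 0.181 0.004] [91. 89. 85.]
0.008 6 [0.411 0.179 0.011] [0.472 0.232 0.016] [103. 102. 103.]
0.016 77 [0.408 0.176 0.016] [0.477 0.245 0.024] [113. 111. 113.]
0.024 31 [0.408 0.183 0.024] [0.474 0.242 0.032] [101. 100. 102.]
0.032 17 [0.418 0.192 0.032] [0.475 0.222 0.039] [94. 92. 94.]
0.04 25 [0.412 0.191 0.04 ] [0.471 0.22  0.048] [104. 103. 105.]
0.048 13 [0.418 0.187 0.049] [0.465 0.214 0.053] [108. 106. 107.]
0.056 8 [0.431 0.198 0.057] [0.455 0.214 0.064] [98. 96. 95.]
0.064 14 [0.429 0.195 0.064] [0.456 0.215 0.072] [78. 78. 76.]
0.072 14 [0.43  0.196 0.073] [0.451 0.219 0.08 ] [76. 76. 75.]
0.08 11 [0.431 0.194 0.081] [0.453 0.219 0.088] [70. 70. 69.]
0.088 12 [0.43  0.192 0.09 ] [0.449 0.215 0.095] [50. 50. 51.]
0.096 13 [0.428 0.178 0.097] [0.458 0.233 0.104] [44. 43. 44.]
0.104 26 [0.419 0.181 0.104] [0.467 0.235 0.112] [35. 35. 37.]
0.112 25 [0.418 0.177 0.112] [0.464 0.244 0.119] [35. 35. 36.]
0.12 20 [0.416 0.189 0.12 ] [0.459 0.245 0.128] [35. 34. 36.]
0.128 27 [0.415 0.188 0.128] [0.458 0.245 0.136] [31. 32. 34.]
0.136 19 [0.411 0.181 0.136] [0.46  0.244 0.144] [30. 31. 34.]
0.144 24 [0.412 0.177 0.145] [0.447 0.239 0.152] [26. 26. 28.]
0.152 26 [0.42  0.176 0.152] [0.456 0.245 0.16 ] [31. 31. 33.]
```

```bash
python3 -m inch '[[0,0,0,0.5,0,0,0],[0,0,0,0.3,0,0,0],[0,0,0,0,0,0,0]]' 60; for i in 1; do python3 -m inch '[[0,0,0,0.15,0,0,0],[0,0,0,0,0,0,0]]';done;python3 -m inch '[[0,0,0,0.15,0,0,0],[0,0,0,0,0,0,0]]'
```

```text
t: 15.58
tcp_pos: [0.4426, 0.2109, 0.0196]
ee_rot: [0.0, -0.181, 0.984, 0.0]
force: [0.1, 0.3, 2.0]
finger_gap: 0.0003
t: 15.82
tcp_pos: [0.4434, 0.2115, 0.0192]
ee_rot: [0.001, -0.181, 0.984, 0.0]
force: [-1.8, 0.2, 11.1]
finger_gap: -0.0002
t: 16.08
tcp_pos: [0.4448, 0.2119, 0.0189]
ee_rot: [0.002, -0.181, 0.984, 0.0]
force: [-0.6, -2.2, 19.2]
finger_gap: -0.0002
```

```bash
python3 -m inch '[[0,0,0,-2,0,0,0],[1,0,0,-2.3,0,0,0],[1,0,0,0,0,0,0],[1,0,0,0,0,0,0],[1,0,0,0,0,0,0],[1,0,0,0,0,0,0]]'; python3 - <<'E'
from h import *
s,c,P,u,v=wrist()
M=Rot.from_quat(s["ee_rot"],scalar_first=True).as_matrix();print(s["tcp_pos"],M.round(3),s["finger_gap"])
B=P[(abs(P[:,0]-.443)<.045)&(abs(P[:,1]-.2115)<.04)&(P[:,2]>.044)&(P[:,2]<.056)];r=cv2.minAreaRect((B[:,:2]*1000).astype(np.float32));print(len(B),B.mean(0),r)
print(((np.r_[np.array(r[0])/1000,0]-s["tcp_pos"])@M*100).round(2))
E
```

```text
t: 16.82
tcp_pos: [0.4421, 0.2106, 0.059]
ee_rot: [-0.001, -0.181, 0.984, 0.0]
force: [0.9, -0.6, -0.1]
finger_gap: 0.0853
[0.44208037 0.21064412 0.05899756] [[-0.935 -0.356 -0.001]
 [-0.356  0.935 -0.   ]
 [ 0.001  0.    -1.   ]] 0.08529584787544449
2213 [0.43507415 0.20464735 0.04874127] ((436.9078674316406, 205.3307647705078), (55.979896545410156, 15.007379531860352), 25.78843116760254)
[ 0.67 -0.31  5.9 ]
```

```bash
python3 -m inch '[[1,0.67,-0.31,0,0,0,0],[1,0,0,0,0,0,-4.8],[1,0,0,2,0,0,0],[1,0,0,2,0,0,0],[1,0,0,0,0,0,0]]'; python3 - <<'E'
from h import *
s,c,P,u,v=wrist()
M=Rot.from_quat(s["ee_rot"],scalar_first=True).as_matrix();print(s["tcp_pos"],M.round(3),s["finger_gap"])
B=P[(abs(P[:,0]-.443)<.045)&(abs(P[:,1]-.2115)<.04)&(P[:,2]>.044)&(P[:,2]<.056)];r=cv2.minAreaRect((B[:,:2]*1000).astype(np.float32));print(len(B),B.mean(0),r)
print(((np.r_[np.array(r[0])/1000,0]-s["tcp_pos"])@M*100).round(2))
cv2.imwrite("pics/w7.png",c["image"][:,:,::-1])
E
```

```text
t: 17.5
tcp_pos: [0.4359, 0.2046, 0.0185]
ee_rot: [-0.002, -0.222, 0.975, -0.0]
force: [-0.6, 0.4, 0.8]
finger_gap: 0.0855
[0.43594506 0.20462942 0.0184896 ] [[-0.902 -0.432 -0.003]
 [-0.432  0.902 -0.001]
 [ 0.003  0.    -1.   ]] 0.08552534545594002
3258 [0.43396063 0.20374483 0.04872173] ((435.9141540527344, 204.67234802246094), (55.23072814941406, 14.982468605041504), 25.881370544433594)
[-0.    0.    1.85]
```

View pics/w7.png

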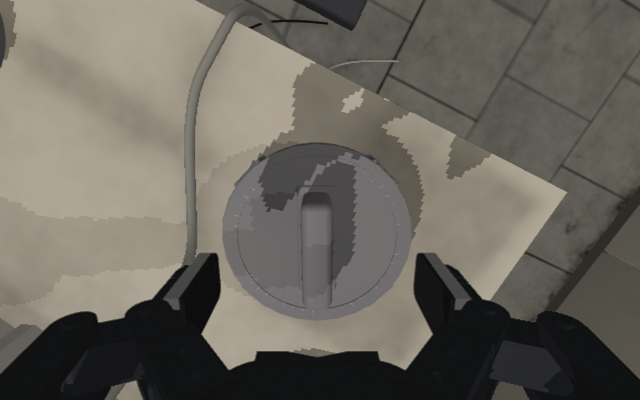

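```bash
python3 -m inch '[[1,0,0,1.2,0,0,0],[1,0,0,0.7,0,0,0],[1,0,0,0,0,0,0]]'; python3 -m inch '[[0,0,0,0,0,0,0],[0,0,0,0,0,0,0],[0,0,0,0,0,0,0],[0,0,0,0,0,0,0],[0,0,0,0,0,0,0],[0,0,0,0,0,0,0]]' 80
```

```text
t: 17.92
tcp_pos: [0.4369, 0.2053, 0.0001]
ee_rot: [-0.001, -0.222, 0.975, 0.0]
force: [-0.9, 0.3, 0.0]
finger_gap: 0.0854
t: 18.68
tcp_pos: [0.4377, 0.2057, 0.0009]
ee_rot: [0.0, -0.222, 0.975, 0.0]
force: [0.1, 0.7, 2.1]
finger_gap: 0.0132
```

```bash
python3 -m inch '[[0,0,0,-2,0,0,0],[0,0,0,-3,0,0,0],[0,0,0,-4,0,0,0],[0,0,0,-4,0,0,8.5],[0,0,0,-4,0,0,8.5],[0,0,0,-3,0,0,8.6],[0,0,0,0,0,0,0]]'; python3 - <<'E'
from h import *
s,c,P,u,v=wrist()
M=Rot.from_quat(s["ee_rot"],scalar_first=True).as_matrix();print(s["tcp_pos"],M.round(3),s["finger_gap"],s["joints"])
cv2.imwrite("pics/w8.png",c["image"][:,:,::-1])
E
```

```text
t: 19.55
tcp_pos: [0.4383, 0.2061, 0.2026]
ee_rot: [0.002, 0.0, 1.0, 0.0]
force: [0.4, 0.7, -0.8]
finger_gap: 0.0137
[0.43827998 0.2061351  0.20262532] [[-1.     0.001  0.004]
 [ 0.001  1.     0.001]
 [-0.004  0.001 -1.   ]] 0.013665843744783558 [ 0.19742913  0.13417903 -0.7635387   1.71857018  0.09682044  1.3233068
  0.98522234]
```

View pics/w8.png

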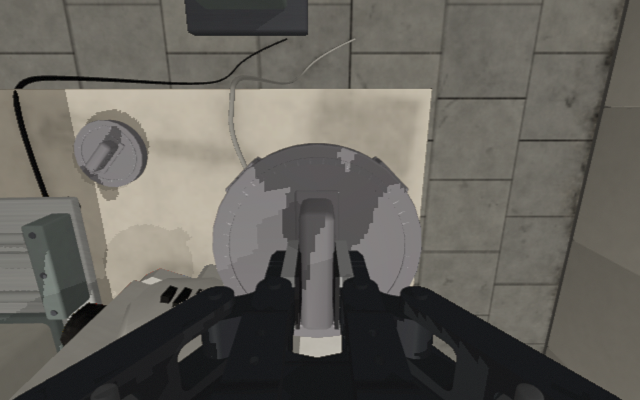

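```bash
cat >> h.py <<'E'
def lid():
    s,c,P,u,v=wrist()
    M=Rot.from_quat(s["ee_rot"],scalar_first=True).as_matrix()
    Q=(P-s["tcp_pos"])@M*1000
    r=np.hypot(Q[:,0],Q[:,1])
    k=(r<65)&(Q[:,2]>-2-0)&(Q[:,2]<14)&(v<260)
    D=Q[k];
    A=np.c_[D[:,:2],np.ones(len(D))]
    kk=np.ones(len(D),bool)
    for _ in range(4):
        co=np.linalg.lstsq(A[kk],D[kk,2],rcond=None)[0]; e=D[:,2]-A@co; kk=abs(e)<2
    print("plane tool",co.round(4),kk.sum())
    n=np.r_[co[:2],-1];n=M@n;n/=np.linalg.norm(n);print("normal world",n.round(4))
    E=D[kk]
    # edge circle: outermost per angle
    x,y=E[:,0],E[:,1]
    # bar top
    B=Q[(Q[:,2]<co[2]-22)&(Q[:,2]>co[2]-29)&(abs(Q[:,1])<12)&(abs(Q[:,0])<45)&(v<250)]
    print("bar front x",np.percentile(B[:,0],[50,99.5]).round(1),"y",np.percentile(B[:,1],[1,99]).round(1),"z",np.median(B[:,2]).round(1))
    from scipy.optimize import least_squares
    best=None
    a=np.degrees(np.arctan2(y,x)); pts_=[]
    for t in range(-85,86,3):
        q=np.hypot(x,y)[abs(a-t)<1.5]
        if len(q)>5: pts_.append([q.max()*np.cos(np.radians(t)),q.max()*np.sin(np.radians(t))])
    e=np.array(pts_)
    f=least_squares(lambda p:np.hypot(e[:,0]-p[0],e[:,1]-p[1])-52.5,[0,0],loss="soft_l1")
    print("disc centre tool mm",f.x.round(1),"res",np.abs(f.fun).mean().round(2),"world",(M@np.r_[f.x,co[2]]+s["tcp_pos"]*1000).round(1),"tcp",s["tcp_pos"].round(4))
E
python3 -c "
from h import *
lid()"
```

```text
plane tool [0. 0. 0.] 0
normal world [-0.0012 -0.      1.    ]
bar front x [31.9 44.9] y [-11.8  11.9] z -22.9Traceback (most recent call last):
  File "<string>", line 3, in <module>
    lid()
    ~~~^^
  File "h.py", line 46, in lid
    f=least_squares(lambda p:np.hypot(e[:,0]-p[0],e[:,1]-p[1])-52.5,[0,0],loss="soft_l1")
    return func(*args, **kwargs)
    vector_fun = VectorFunction(
        fun_wrapped,
    ...<6 lines>...
        workers=workers
    )
    self._update_fun()
    ~~~~~~~~~~~~~~~~^^
    self.f = self.fun_wrapped(xp_copy(self.x))
             ~~~~~~~~~~~~~~~~^^^^^^^^^^^^^^^^^
    return np.atleast_1d(self.fun(x))
                         ~~~~~~~~^^^
    return self.f(x, *self.args, **self.kwargs)
           ~~~~~~^^^^^^^^^^^^^^^^^^^^^^^^^^^^^^
  File "h.py", line 46, in <lambda>
    f=least_squares(lambda p:np.hypot(e[:,0]-p[0],e[:,1]-p[1])-52.5,[0,0],loss="soft_l1")
                                      ~^^^^^
IndexError: too many indices for array: array is 1-dimensional, but 2 were indexed
```

```bash
sed -i 's/(Q\[:,2\]>-2-0)&(Q\[:,2\]<14)/(Q[:,2]>-32)\&(Q[:,2]<-14)/' h.py; python3 -c "
from h import *
lid()"
```

```text
plane tool [ 2.00000e-04  1.80000e-03 -2.22995e+01] 16655
normal world [5.0e-04 2.3e-03 1.0e+00]
bar front x [21.7 29.2] y [-7.2  7.3] z -47.7
disc centre tool mm [ 1.1 -0. ] res 0.32 world [435.9 205.2 222.2] tcp [0.437  0.2052 0.1999]
```

```bash
python3 -m inch '[[0,0,-3,0,0,0,0],[0,0,-5,0,0,0,0],[0,0,-5,0,0,0,0],[0,0,-5,0,0,0,0],[0,0.5,-5,0,0,0,0],[0,0.7,-5,0,0,0,0],[0,0.7,-5,0,0,0,0],[0,0,-5,0,0,0,0]]'; python3 -m inch '[[0,-0.5,-5,0,0,0,0],[0,-1.5,-4,0,0,0,0],[0,-3,-4,0,0,0,0],[0,-3,-2,0,0,0,0],[0,0,0,0,0,0,0]]'
```

```text
t: 20.7
tcp_pos: [0.417, -0.1759, 0.1992]
ee_rot: [-0.001, -0.001, 1.0, 0.0]
force: [0.8, -1.0, -1.9]
finger_gap: 0.0131
t: 21.32
tcp_pos: [0.4987, -0.325, 0.1973]
ee_rot: [-0.002, -0.0, 1.0, 0.002]
force: [-0.5, 0.9, -1.7]
finger_gap: 0.0134
```

```bash
python3 -m inch '[[0,-2.2,-0.8,0,0,0,0],[0,-2.1,-0.7,1.5,0,0,0],[0,0,0,2,0,0,0],[0,0,0,1.3,0,0,0],[0,0,0,0,0,0,0],[0,0,0,0,0,0,0]]'; python3 - <<'E'
from h import *
lid()
s,c,P,u,v=wrist()
cv2.imwrite("pics/w9.png",c["image"][:,:,::-1])
H=P[(abs(P[:,0]-.428)<.03)&(abs(P[:,1]+.34)<.03)&(P[:,2]>.11)&(P[:,2]<.135)];print(len(H),H.mean(0),H.min(0),H.max(0))
c=camera("scene")
cv2.imwrite("pics/s9.png",cv2.resize(c["image"][150:270,280:440,::-1],None,fx=4.5,fy=4.5))
E
```

```text
t: 22.08
tcp_pos: [0.5415, -0.3396, 0.1534]
ee_rot: [0.0, -0.0, 1.0, -0.0]
force: [0.5, 0.6, -0.7]
finger_gap: 0.0134
plane tool [-5.00000e-04  1.60000e-03 -2.22182e+01] 16666
normal world [-3.0e-04  2.1e-03  1.0e+00]
bar front x [21.7 29.3] y [-7.2  7.3] z -47.7
disc centre tool mm [1.1 0. ] res 0.35 world [ 540.4 -339.6  175.7] tcp [ 0.5415 -0.3396  0.1534]
1338 [ 0.4326888  -0.34170762  0.12418575] [ 0.42002157 -0.35289463  0.11019794] [ 0.44219226 -0.33069911  0.13308602]
```

View pics/w9.png

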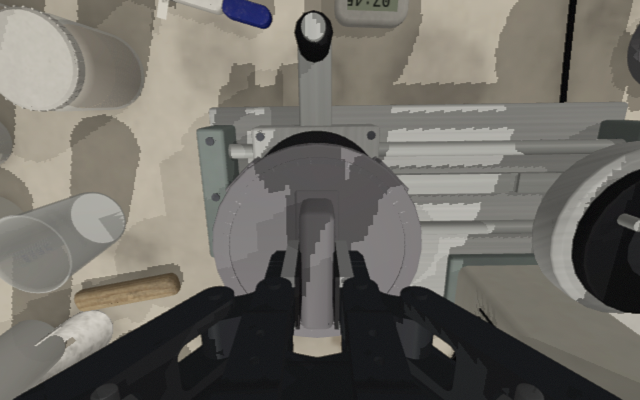

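View pics/s9.png

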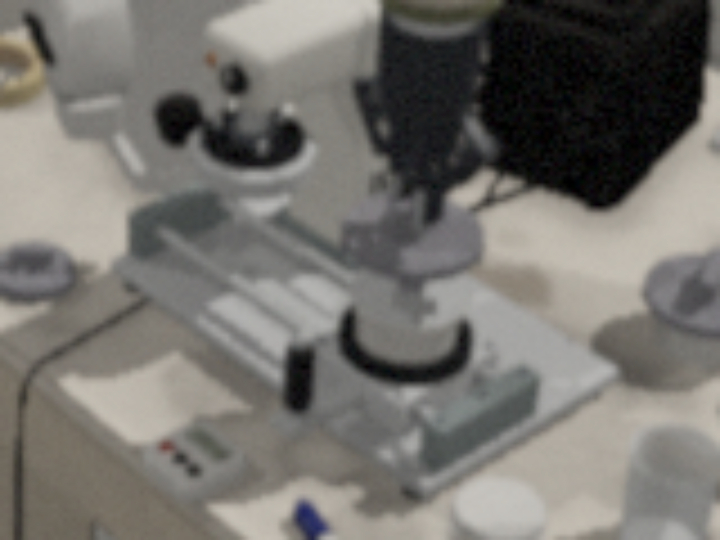

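```bash
python3 -m inch '[[0,-0.12,-0.04,1.5,0,0,0],[0,0,0,1.5,0,0,0],[0,0,0,0.7,0,0,0],[0,0,0,0,0,0,0]]' 100; python3 -m inch '[[0,0,0,0.3,0,0,0],[0,0,0,0.2,0,0,0],[0,0,0,0,0,0,0]]';python3 -m inch '[[0,0,0,0.2,0,0,0],[0,0,0,0,0,0,0]]'
```

```text
t: 22.72
tcp_pos: [0.5424, -0.3397, 0.1147]
ee_rot: [-0.001, -0.0, 1.0, 0.0]
force: [-0.6, -0.5, -1.2]
finger_gap: 0.0125
t: 23.1
tcp_pos: [0.5433, -0.34, 0.1112]
ee_rot: [0.001, -0.0, 1.0, -0.0]
force: [2.0, -0.5, 1.0]
finger_gap: 0.0125
t: 23.35
tcp_pos: [0.5435, -0.3402, 0.1098]
ee_rot: [0.001, -0.0, 1.0, -0.001]
force: [1.5, -0.2, 4.6]
finger_gap: 0.0128
```

Contact where expected. Press on in small steps.

```bash
python3 -m inch '[[0,0,0,0.2,0,0,0],[0,0,0,0.1,0,0,0],[0,0,0,0,0,0,0]]';python3 -m inch '[[0,0,0,0.2,0,0,0],[0,0,0,0.1,0,0,0],[0,0,0,0,0,0,0]]';python3 -m inch '[[0,0,0,0.2,0,0,0],[0,0,0,0,0,0,0]]'
```

```text
t: 23.72
tcp_pos: [0.543, -0.34, 0.1063]
ee_rot: [0.0, -0.0, 1.0, -0.0]
force: [0.9, -0.3, 0.0]
finger_gap: 0.0127
t: 24.1
tcp_pos: [0.5421, -0.3394, 0.1011]
ee_rot: [-0.001, -0.0, 1.0, 0.001]
force: [3.1, -1.1, -7.8]
finger_gap: 0.0125
t: 24.35
tcp_pos: [0.5424, -0.3396, 0.1001]
ee_rot: [-0.0, -0.0, 1.0, 0.0]
force: [0.6, -0.5, -4.7]
finger_gap: 0.0125
```

```bash
python3 -m inch '[[0,0,0,0.2,0,0,0],[0,0,0,0,0,0,0]]';python3 -m inch '[[0,0,0,0.2,0,0,0],[0,0,0,0,0,0,0]]'; python3 -c "
from h import *
lid()"
```

```text
t: 24.6
tcp_pos: [0.5427, -0.34, 0.0989]
ee_rot: [0.0, -0.0, 1.0, -0.0]
force: [-0.0, -0.8, -1.4]
finger_gap: 0.0127
t: 24.85
tcp_pos: [0.5432, -0.3404, 0.0989]
ee_rot: [0.001, 0.0, 1.0, -0.001]
force: [-3.2, 0.2, 10.6]
finger_gap: 0.0124
plane tool [-2.7000e-03 -1.0000e-03 -2.2169e+01] 16700
normal world [9.e-04 5.e-04 1.e+00]
bar front x [21.8 29.3] y [-7.2  7.3] z -47.6
disc centre tool mm [1.2 0.1] res 0.34 world [ 542.  -340.3  121. ] tcp [ 0.5432 -0.3404  0.0989]
```

```bash
python3 -m inch '[[0,0,0,0.2,0,0,0],[0,0,0,0,0,0,0]]';python3 -m inch '[[0,0,0,0.15,0,0,0],[0,0,0,0,0,0,0],[0,0,0,0,0,0,0]]'; python3 -c "
from h import *
lid()
c=camera('top');P,u,v=pts(c,np.ones((400,640),bool))
for n in ['small_lid_grip','timer','beaker','jar']:
    d=masks_of(c,n)
    if d: print(n,np.median(pts(c,d[0]['mask'])[0],0).round(3),d[0]['score'])
cv2.imwrite('pics/t10.png',c['image'][:,:,::-1])
c=camera('scene')
cv2.imwrite('pics/s10.png',cv2.resize(c['image'][150:270,280:440,::-1],None,fx=4.5,fy=4.5))
"
```

```text
t: 25.15
tcp_pos: [0.5437, -0.3409, 0.0988]
ee_rot: [0.002, 0.0, 1.0, -0.001]
force: [-7.2, 3.3, 21.7]
finger_gap: 0.0126
t: 25.52
tcp_pos: [0.544, -0.3412, 0.0987]
ee_rot: [0.002, 0.0, 1.0, -0.002]
force: [-9.8, 4.1, 28.2]
finger_gap: 0.0124
plane tool [-5.000e-03 -3.000e-03 -2.226e+01] 16722
normal world [3.e-04 8.e-04 1.e+00]
bar front x [21.8 29.3] y [-7.2  7.3] z -47.8
disc centre tool mm [1.2 0.2] res 0.32 world [ 542.8 -340.9  121. ] tcp [ 0.544  -0.3412  0.0987]
small_lid_grip [ 0.421 -0.022  0.016] 0.69
beaker [ 0.591 -0.577  0.049] 0.87
jar [ 0.44  -0.517  0.091] 0.89
```

View pics/s10.png

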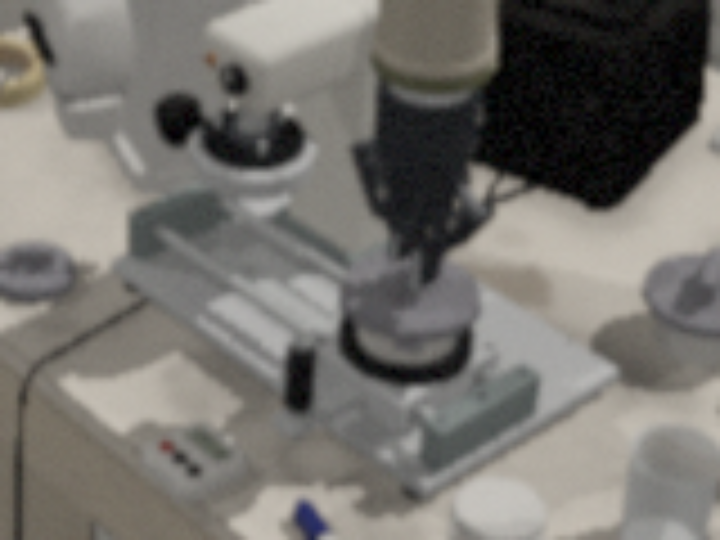

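```bash
python3 -m inch '[[0,0.12,0.1,0,0,0,0],[0,0,0,0,0,0,0],[0,0,0,0,0,0,0]]'; python3 -c "
from h import *
lid();print(state()['force'])"
```

```text
t: 26.25
tcp_pos: [0.544, -0.3408, 0.0987]
ee_rot: [0.004, 0.0, 1.0, -0.002]
force: [-4.0, 0.6, 24.7]
finger_gap: 0.0129
plane tool [-7.80000e-03 -4.20000e-03 -2.22347e+01] 16736
normal world [6.e-04 8.e-04 1.e+00]
bar front x [21.7 29.2] y [-7.2  7.3] z -47.8
disc centre tool mm [1.2 0.1] res 0.35 world [ 542.6 -340.5  121. ] tcp [ 0.544  -0.3408  0.0987]
[-3.24232568  0.67152988 24.83216409]
```

Steady at about 25 N down, the lid is level, and the carriage has almost no side load. Handing in.

```bash
python3 -c "
from station import *
print(job_done()); s=state();print(s['t'],s['tcp_pos'],s['force'],s['finger_gap'])"
```

```text
the job is handed in; nothing more can be done
None
the job is handed in; nothing more can be done
```

I drew the carriage along to the capping station, put the large lid on the tub and pressed it home. I handed the job in at about 26 s, still gripping the bar; no verdict was given.

**Carriage:** I gripped the black handle and moved the carriage until it met the hard stop, then eased it back to the notch. I judged this by position and force, since the joint value can't be read. It seemed to start about 20 mm out from under the head, not at 0.

**Lid:** My first close missed the bar because the fingertips sit about 29 mm behind the reported TCP. I found that by touching the bar's top, which shifted the lid about 7 mm and turned it about 5°. I then measured again and gripped it. On the tub the force showed first contact, then a pull as the tabs passed, then a firm stop.

**Last checks:**
- **Press and grip:** about 25 N downward, with small side forces (-3 N in x, under 1 N in y). The fingers were closed on the bar.
- **Level and centre:** the lid was level within about 0.001 rad, and its centre was about 1 mm from where I had measured the tub.
- **Height:** the lid's disc measured 1 mm above the nominal home height. The limit is 2 mm and the calibration is good to about 2 mm, so I relied on the snap and the firm stop as well.
- **Grasp point:** about 17 mm from the bar's centre by the reported TCP, and roughly 10 mm by the fingertip position. The limit is 30 mm.
- **Other things:** the small lid, beaker and jar measured where they started. The network did not report the timer in the last top picture, but in the scene picture it looked unmoved.

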